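Set up the streaking station for a milk sample

TASK

Get the bench ready to streak the sample in the orange-lidded cup. Stack the three culture plates squarely, lids up, on the sloping deck of the little steel plate stand and down against its two black stop posts, so that they can be taken off the top in streaking order: green selective plate at the bottom, tan plate in the middle, red blood plate on top. Seat the orange-lidded cup upright in the round blue holder, fully down on its floor; leave the white-lidded cup, another patient's, where it stands, and do not let any plate or cup tip over.

Things in the scene. Friction and masses are not known exactly. Their poses are not given: they have to be found in the camera images.
- plate_green_center (a point): Lidded round culture plate with green medium, seen through the clear lid; 59.4 mm across, 15 mm high, about 18 g, flat on the worktop at the start, lid up. Lid and dish are one piece; grip it across its rim. This point is its centre, 7.5 mm above its underside; z points up out of the lid, yaw means nothing.
- plate_tan_center (a point): Lidded round culture plate with tan (light brown) medium, seen through the clear lid; 59.4 mm across, 15 mm high, about 18 g, flat on the worktop at the start, lid up. Lid and dish are one piece; grip it across its rim. This point is its centre, 7.5 mm above its underside; z points up out of the lid, yaw means nothing.
- plate_red_center (a point): Lidded round culture plate with red medium, seen through the clear lid; 59.4 mm across, 15 mm high, about 18 g, flat on the worktop at the start, lid up. Lid and dish are one piece; grip it across its rim. This point is its centre, 7.5 mm above its underside; z points up out of the lid, yaw means nothing.
- cup_orange_center (a point): Specimen cup with a closed orange lid, upright on the worktop at the start; 71 mm high, body tapering from 61 mm across under the lid to 48 mm at the base, lid 65 mm across (the top 13 mm), about 45 g. This point is its centre, 35.5 mm above its underside; z is up, yaw means nothing. The one to move.
- cup_white_center (a point): Specimen cup with a closed white lid, upright on the worktop at the start; 71 mm high, body tapering from 61 mm across under the lid to 48 mm at the base, lid 65 mm across (the top 13 mm), about 45 g. This point is its centre, 35.5 mm above its underside; z is up, yaw means nothing. Not to be moved.
- stand_deck: Deck of the fixed steel plate stand, 80 x 52 mm with a thin black pad, sloping 15 degrees down towards its posts. Origin: on the pad, where the centre of a plate's underside belongs, 32 mm above the worktop. x up the slope (away from the robot), y across, z square to the deck. Stacked plates' centres lie at z = 7.5, 22.5, 37.5 mm. A plate overhangs both sides by 4 mm; friction keeps it from sliding.
- stand_posts (a point): Mid-point between the feet of the stand's two upright black stop posts at the low end of the deck, on the pad's level; axes as the deck's. The posts are 8 mm thick, 44 mm high square to the deck, 22 mm either side of this point along y; this point is at deck x = -27 mm. A plate at the origin is 1 mm clear of both. Sides and upper end are open; the stand's foot is 100 x 66 mm, 6 mm high.
- cup_holder: Round blue holder fixed to the worktop: a ring 83 mm across and 22 mm high with a straight upright round well 65 mm wide, open at the top. Origin: centre of its underside, z up. The well's floor is 5 mm above the worktop, so a seated cup's centre is 40.5 mm above the worktop.
Things that resemble listed ones, but are neither listed nor needed, are in the scene too. Leave any purple look-alike of the part that bears plate_red_center alone.

How it is judged:
By the outcome, as a careful person would: the job done as asked, in the order asked, and still so for the second after the job is handed in, with the robot touching nothing.
It also fails if it takes over 106 s, if anything falls off the work surface, if the arm or the gripper's body presses on something with over 40 N, if the wrist force passes 120 N, or if a joint passes its speed limit or range.

ROBOT

A 7-joint arm with a two-finger parallel gripper is mounted at the origin on a cart in front of the work surface, level with it; the furniture and walls round the work are solid. World frame = base frame: x ahead of the robot, y to its left, z up, the work surface at z = 0. Lengths are in m, angles in rad, forces in N, time in s.
With the tool pointing down it reaches from about 0.425 to 0.925 m from the base axis. Payload 6.8 kg.
Tool frame: the origin (TCP) lies on the front face of the gripper's body, between the roots of the fingers; the fingertips stand 73 mm ahead of it and the grasp point (between the pads) lies 54 mm ahead of it (env.nose_length is the distance from the TCP to the fingertips, in m); z points along the fingers, y is the direction in which the jaws open and shut (so a half turn about z gives the same grasp; the last joint's range is limited). The gripper opens to 85 mm and grips with 20 to 120 N. Pads are 22 mm wide; open, the fingers measure 114 mm over their backs; the gripper's body (76 mm by 85 mm) begins 54 mm behind the grasp point. The pads swing forward as they close: fully open they stand 13 mm farther back than shut.
Start: joints at [-1.269, 0.477, 0.022, 1.555, -0.011, 1.109, -0.083], TCP at [0.269, 0.619, 0.304] pointing down, gripper open.
Joint ranges: [-2.96, 2.96], [-0.34, 2.1], [-1.41, 1.46], [0.24, 2.44], [-1.37, 4.51], [0.17, 1.92], [-2.96, 2.96]. Speed limits (rad/s): [2.39, 2.39, 3.14, 3.14, 3.14, 3.14, 3.14].

INTERFACE

Orientations are given as a unit quaternion [w, x, y, z].
In Python, from cell import env, kin, camera, calibration, job gives the robot as it stands. The module is installed in compiled form; this text tells all that it offers. Calls block until the motion is done:
- env.reach(position, orientation): joint-space move of the TCP to a pose.
- env.movel(position, velocity=0.15, rot=None, stop_force=None): straight line of the TCP; rot=None keeps the orientation; velocity is the mean speed in m/s. With stop_force (N) it stops when the force on the tool has changed by that much, and returns True; else False.
- env.goto_joints(angles): joint-space move.
- env.grip(opening, f_grip=None): finger opening in m; f_grip is the grip in N (None keeps the last); returns when the fingers have stopped.
- env.dwell(seconds).
- kin.inverse_kinematics(position, orientation): joint angles nearest the present ones, or None.
- env.get_state(): the state.
- camera(name): name is "scene" or "top" or "wrist"; returns (picture, depth): 420x560x3 uint8, blue, green, red; 420x560 float32, m along the optical axis (not along the pixel's ray), 0 where there is no reading.
- calibration(name): a dict with "fx", "fy", "cx", "cy" (pixels), "k1" (the pictures are not rectified: a ray, as slopes to the right and down, at radius r is drawn at 1 + k1 r^2 times it, then the intrinsics apply), "rvec" (rotation vector, rad) and "tvec" (3), from world to camera coordinates, as OpenCV has them. Camera axes: x right, y down, z forward; pixel columns grow to the right and rows downward; lengths in m; the calibration is good to about 2 mm. A picture is of the moment at which its call begins: read the wrist's pose just before it. calibration takes no time and is no camera call; for the wrist camera it gives the pose at the moment of the call.
A pose or a line that the arm cannot do raises env.PlanningError and nothing moves.
- job.job_done(): hands the job in, once; it reports no verdict.
The state is a dict: "time": time; "qpos": joint angles; "joint_velocities": joint speeds; "joint_torque": joint torques, N m; "tcp_pos": TCP position; "orientation": TCP orientation; "force": force on the tool from outside, world axes, zero at the start; "torque": the same for the moment, N m; "opening": finger opening in m.
Only numpy, scipy, OpenCV 4.12 (cv2) and the standard library are available. Lean on these libraries where they do the work, as an engineer would, in place of code of your own. Each camera call takes 0.05 s, during which the arm holds its last target.

## Working session

There is one attempt and no reset: what is moved stays moved. The work goes in short steps, each a Python script; the robot and the scene stay as the last script left them, time stands still between calls to the robot, and variables do not carry over. Pictures are saved under pics/ and viewed, and the job is handed in when it is done.

```bash
mkdir -p pics; ls; python3 - <<'E'
from cell import env,kin,camera,calibration,job
import cv2
for n in ["scene","top","wrist"]:
    p,d=camera(n); cv2.imwrite(f"pics/{n}0.png",p); c=calibration(n); print(n,c)
    import numpy as np; np.save(f"pics/{n}0.npy",d)
s=env.get_state(); print(s)
E
```

```text
pics
scene {'fx': 530.3945423558795, 'fy': 530.3945423558795, 'cx': 277.8020408552203, 'cy': 210.83080461208843, 'k1': -0.02045039582466588, 'rvec': array([ 1.15569493, -2.25238184,  1.08796704]), 'tvec': array([0.41050892, 0.23973191, 0.76049044])}
top {'fx': 534.8484193613143, 'fy': 534.8484193613143, 'cx': 275.81585599012334, 'cy': 208.17519537801212, 'k1': -0.07866461630636837, 'rvec': array([ 2.16944036, -2.2097671 ,  0.06704114]), 'tvec': array([0.14336819, 0.50039243, 1.0993818 ])}
wrist {'fx': 365.52547380116346, 'fy': 365.52547380116346, 'cx': 274.3528892966949, 'cy': 201.88652037003584, 'k1': -0.04275439891722996, 'rvec': array([-2.38528184, -1.56498057, -0.26097398]), 'tvec': array([-0.67482427, -0.0421884 ,  0.37944312])}
{'time': 0.15, 'qpos': array([-1.26907687,  0.47766118,  0.02233385,  1.55619123, -0.01147289,
        1.10930856, -0.08306854]), 'joint_velocities': array([-0.00172393, -0.00306455, -0.0012766 , -0.00423261, -0.00095172,
        0.00042919, -0.00164229]), 'joint_torque': array([ 1.15273891e-03, -5.96923113e+01,  1.60924025e+00, -2.81487501e+01,
        1.26110920e-02,  6.54220552e-03, -2.74598443e-05]), 'tcp_pos': array([0.26880925, 0.61879117, 0.30312856]), 'orientation': array([-8.70140024e-05,  2.03442963e-01,  9.79086535e-01, -7.14818006e-04]), 'force': array([0.30071423, 0.06710393, 0.58954546]), 'torque': array([-0.03137528,  0.04974748, -0.00573718]), 'opening': 0.08548478229913907}
```

View pics/top0.png

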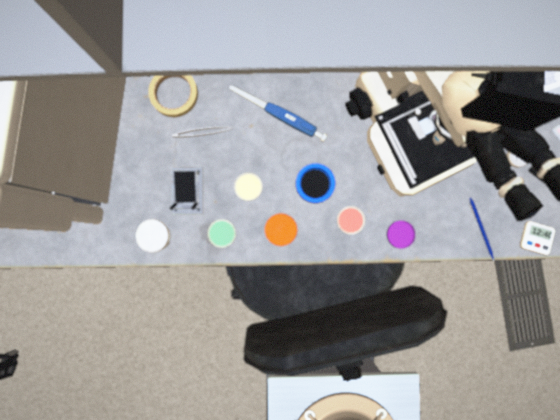

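View pics/scene0.png

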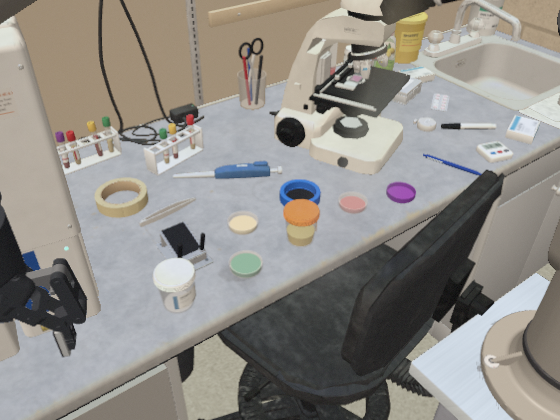

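View pics/wrist0.png

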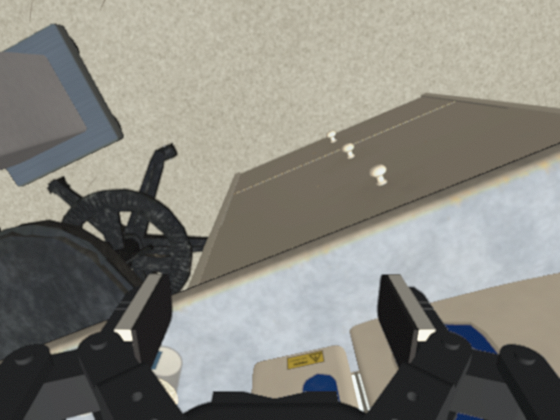

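The top view shows these candidates:
- Green plate at (221,233), tan at (248,186), red at (350,220).
- A purple look-alike plate at (401,235), to be left alone.
- Orange-lidded cup at (281,229), white-lidded cup at (152,235).
- Blue holder at (315,183). The tape roll at (173,93) is also a ring.
- Stand at (185,187), with its posts at about (172,207) and (197,207).

I'll check the choice in an enlarged crop.

```bash
cat > h.py <<'E'
import numpy as np, cv2
from cell import env,kin,camera,calibration,job
def ray(c,u,v):
    x,y=(u-c["cx"])/c["fx"],(v-c["cy"])/c["fy"]
    a,b=x,y
    for _ in range(20):
        k=1+c["k1"]*(a*a+b*b); a,b=x/k,y/k
    R=cv2.Rodrigues(np.array(c["rvec"]))[0]; t=np.array(c["tvec"])
    return -R.T@t, R.T@np.array([a,b,1.])
def plane(c,u,v,z):
    o,d=ray(c,u,v); return o+d*(z-o[2])/d[2]
def deproj(c,u,v,dep):
    o,d=ray(c,u,v); return o+d*dep
def proj(c,P):
    R=cv2.Rodrigues(np.array(c["rvec"]))[0]; p=R@np.asarray(P)+np.array(c["tvec"])
    a,b=p[0]/p[2],p[1]/p[2];k=1+c["k1"]*(a*a+b*b)
    return np.array([c["fx"]*a*k+c["cx"],c["fy"]*b*k+c["cy"]])
E
python3 - <<'E'
from h import *
p=cv2.imread("pics/top0.png"); d=np.load("pics/top0.npy"); c=calibration("top")
crop=p[150:260,130:430]; 
cv2.imwrite("pics/topcrop.png",cv2.resize(crop[:, :150],None,fx=5.3,fy=5.3,interpolation=cv2.INTER_CUBIC))
cv2.imwrite("pics/topcrop2.png",cv2.resize(crop[:, 150:],None,fx=5.3,fy=5.3,interpolation=cv2.INTER_CUBIC))
for n,(u,v) in dict(green=(221,233),tan=(248,186),red=(350,220),purple=(401,235),orange=(281,229),white=(152,235),holder=(315,183),ringtop=(315,167),stand=(185,187),table=(230,205)).items():
    print(n,deproj(c,u,v,d[v,u]).round(4), plane(c,u,v,.015).round(4))
E
```

```text
green [0.4534 0.2494 0.0125] [0.4533 0.2492 0.015 ]
tan [0.5501 0.1912 0.0192] [0.5505 0.1915 0.015 ]
red [ 0.4755 -0.0204  0.0127] [ 0.4754 -0.0201  0.015 ]
purple [ 0.442  -0.1259  0.0163] [ 0.442  -0.1262  0.015 ]
orange [0.4581 0.1246 0.0709] [0.4594 0.1241 0.015 ]
white [0.4507 0.3808 0.0706] [0.4516 0.3938 0.015 ]
holder [0.5551 0.0506 0.0071] [0.5542 0.0512 0.015 ]
ringtop [0.5875 0.0507 0.0188] [0.588  0.0504 0.015 ]
stand [0.5487 0.32   0.0362] [0.551  0.3237 0.015 ]
table [0.5122 0.2307 0.0028] [0.5114 0.2296 0.015 ]
```

View pics/topcrop.png

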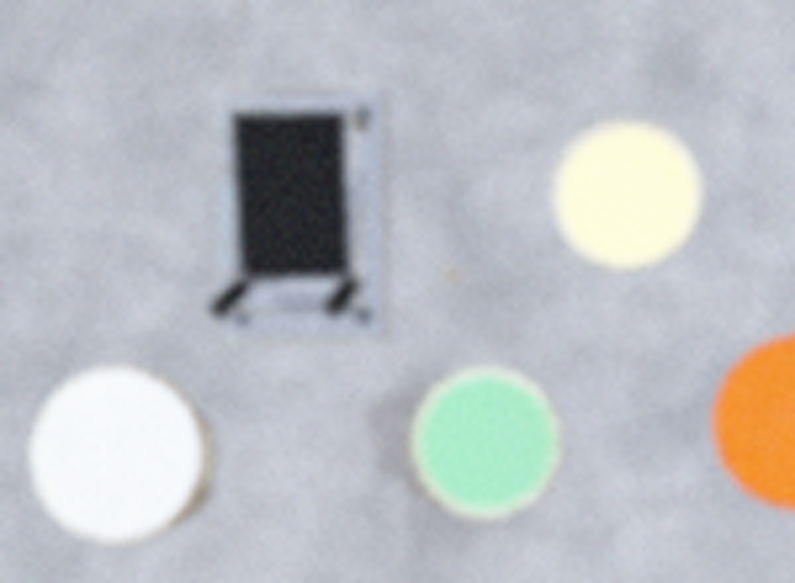

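View pics/topcrop2.png

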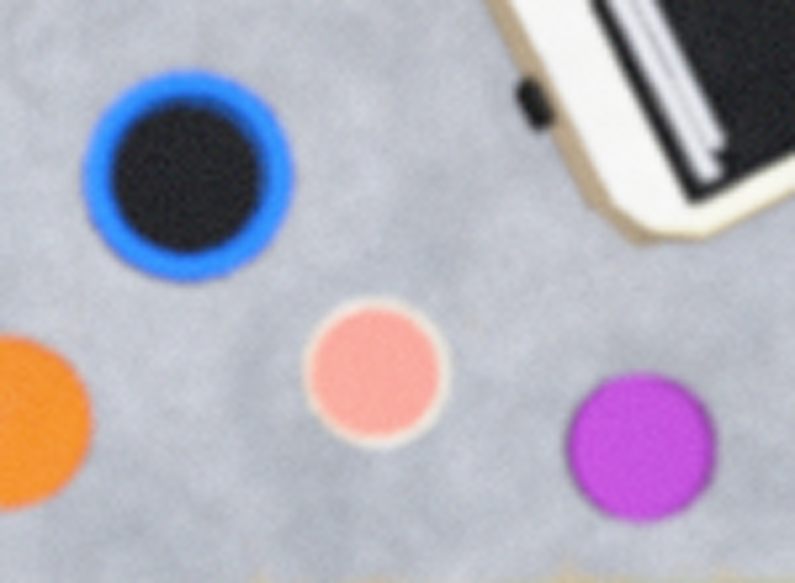

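Positions agree with the expected heights, within about 4 mm of depth noise. Next I'll fit the centres more precisely with both cameras, locate the wrist camera, and check the obstacles.

```bash
python3 - <<'E'
from h import *
c=calibration("top"); d=np.load("pics/top0.npy")
P=dict(white=(117,454,.071),green=(486,441,.015),tan=(628,195,.015),orange=(800,421,.071),holder=(984,177,.022),red=(1171,373,.015),purple=(1436,447,.015),foot=(299,215,.006))
s=calibration("scene")
for n,(x,y,z) in P.items():
    u,v=130+(x+.5)/5.3-.5,150+(y+.5)/5.3-.5
    w=plane(c,u,v,z); print(n,w.round(4),"scene px of it",proj(s,w).round(1))
cs=dict(a=(215,97),b=(383,97),c2=(215,335),d2=(383,335))
for n,(x,y) in cs.items(): print(n,plane(c,130+x/5.3-.4,150+y/5.3-.4,.003).round(4))
w=calibration("wrist"); st=env.get_state(); o,dd=ray(w,w['cx'],w['cy'])
from scipy.spatial.transform import Rotation as Ro
q=st['orientation']; R=Ro.from_quat([q[1],q[2],q[3],q[0]]).as_matrix()
print("cam in tool",R.T@(o-st['tcp_pos']),"axis",R.T@dd, "camRt", (R.T@cv2.Rodrigues(w['rvec'])[0].T).round(3)); print(env.nose_length)
for u,v in [(60,100),(60,200),(115,150),(125,100),(125,20),(90,40),(100,195),(90,215),(380,185),(400,150),(440,100),(360,100),(480,100)]: print((u,v),deproj(c,u,v,d[v,u]).round(3))
p=cv2.imread("pics/scene0.png"); cv2.imwrite("pics/sc1.png",cv2.resize(p[160:320,140:340],None,fx=4,fy=3.75,interpolation=cv2.INTER_CUBIC))
E
```

```text
white [0.4502 0.3814 0.071 ] scene px of it [173.4 269.9]
green [0.4537 0.2486 0.015 ] scene px of it [245.  260.1]
tan [0.5497 0.1913 0.015 ] scene px of it [242.5 219.1]
orange [0.4581 0.1256 0.071 ] scene px of it [300.6 208.2]
holder [0.5535 0.0512 0.022 ] scene px of it [299.7 189.9]
red [ 0.4755 -0.0212  0.015 ] scene px of it [352.2 199.3]
purple [ 0.4443 -0.1253  0.015 ] scene px of it [400.1 189.1]
foot [0.5452 0.3231 0.006 ] scene px of it [182.2 251.4]
a [0.5936 0.3571 0.003 ]
b [0.5923 0.2895 0.003 ]
c2 [0.498  0.3576 0.003 ]
d2 [0.4968 0.2904 0.003 ]
cam in tool [ 0.08365272  0.00023836 -0.06908722] axis [-0.32509017  0.00094611  0.94568255] camRt [[ 0.    -0.946 -0.325]
 [ 1.    -0.     0.001]
 [-0.001 -0.325  0.946]]
0.0726
(60, 100) [0.659 0.467 0.322]
(60, 200) [0.508 0.49  0.259]
(115, 150) [0.631 0.469 0.025]
(125, 100) [0.744 0.455 0.001]
(125, 20) [0.688 0.302 0.543]
(90, 40) [0.627 0.307 0.641]
(100, 195) [0.532 0.483 0.078]
(90, 215) [0.491 0.494 0.105]
(380, 185) [ 0.549 -0.087  0.004]
(400, 150) [ 0.597 -0.096  0.16 ]
(440, 100) [ 0.654 -0.132  0.294]
(360, 100) [ 0.71  -0.037  0.088]
(480, 100) [ 0.603 -0.12   0.487]
```

View pics/sc1.png

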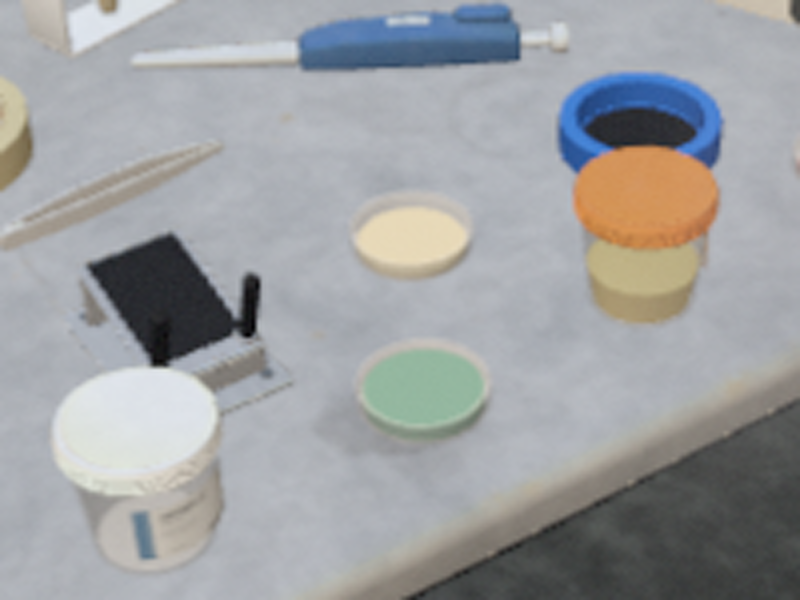

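```bash
python3 - <<'E'
from h import *
c=calibration("top"); d=np.load("pics/top0.npy")
for u,v in [(490,130),(515,200),(500,170),(470,110),(540,190),(400,85)]: print((u,v),deproj(c,u,v,d[v,u]).round(3))
print(env.get_state()['time'])
Q=[0,0,1,0]
env.reach([0.30,0.36,0.30],Q); print(env.get_state()['time'])
env.reach([0.505,0.32,0.235],Q); s=env.get_state(); print(s['time'],s['tcp_pos'],s['qpos'].round(3))
w=calibration("wrist"); p,dd=camera("wrist"); cv2.imwrite("pics/w1.png",p); np.save("pics/w1.npy",dd); np.save("pics/w1c.npy",w,allow_pickle=True)
E
```

```text
(490, 130) [ 0.591 -0.182  0.363]
(515, 200) [ 0.484 -0.197  0.403]
(500, 170) [ 0.529 -0.186  0.381]
(470, 110) [ 0.6   -0.122  0.447]
(540, 190) [ 0.533 -0.437  0.   ]
(400, 85) [ 0.718 -0.1    0.164]
0.15
1.1667
2.0417 [0.50373166 0.32167331 0.23494055] [-0.766  0.425  0.122  1.819 -0.066  0.903  0.959]
```

View pics/w1.png

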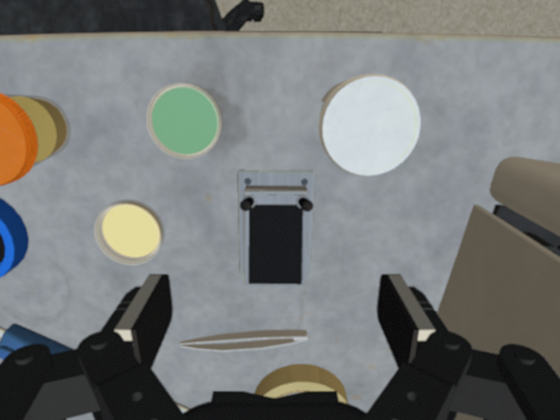

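The wrist view shows the stand from above: foot at (238–313, 170–283), post tops at about (248,204) and (306,204). The green plate is at (184,121) and the tan at (129,232). I'll enlarge the stand.

```bash
python3 - <<'E'
import cv2
p=cv2.imread("pics/w1.png")
cv2.imwrite("pics/w1s.png",cv2.resize(p[160:290,220:335],None,fx=6,fy=4.6*1,interpolation=cv2.INTER_CUBIC))
cv2.imwrite("pics/w1p.png",cv2.resize(p[75:275,85:235],None,fx=4,fy=3,interpolation=cv2.INTER_CUBIC))
E
```

```text
(no output)
```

View pics/w1s.png

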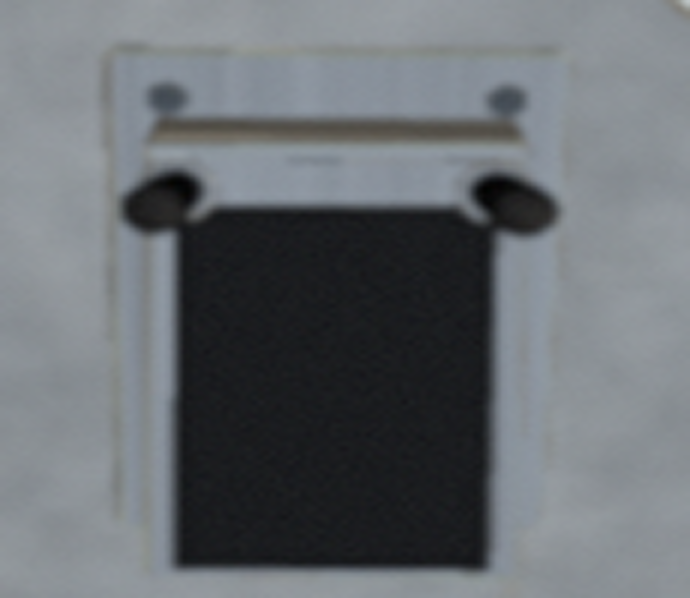

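View pics/w1p.png

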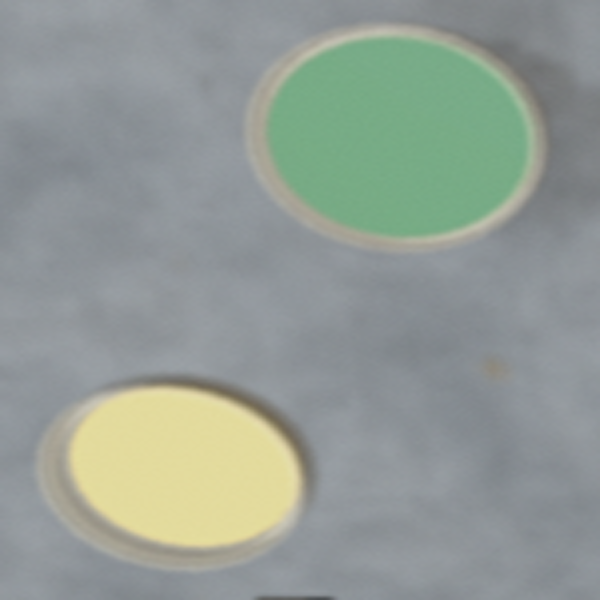

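```bash
cat > stand.py <<'E'
from h import *
T=np.radians(15)
def pose(X,Y,yaw):
    Rz=cv2.Rodrigues(np.array([0,0,yaw]))[0]
    R=Rz@np.array([[np.cos(T),0,-np.sin(T)],[0,1,0],[np.sin(T),0,np.cos(T)]])
    return R,np.array([X,Y,.032])
E
python3 - <<'E'
from stand import *
from scipy.optimize import least_squares
w=np.load("pics/w1c.npy",allow_pickle=True).item(); c=calibration("top")
f=lambda x,y:(220+(x+.5)/6-.5,160+(y+.5)/4.6-.5)
g=lambda x,y:(130+(x+.5)/5.3-.5,150+(y+.5)/5.3-.5)
for n,xy,z in [("footL",(112,50),.006),("footR",(564,50),.006)]: print(n,plane(w,*f(*xy),z).round(4))
obs=[("dl",f(151,148)),("dr",f(525,148)),("dfl",f(150,571)),("dfr",f(513,571)),("ptl",f(146,207)),("ptr",f(536,208)),("pbl",f(198,185)),("pbr",f(480,185))]
def model(p):
    X,Y,yaw,xl=p; R,t=pose(X,Y,yaw); k=lambda *a: t+R@np.array(a)
    return [k(xl,.026,-.001),k(xl,-.026,-.001),k(xl+.08,.026,-.001),k(xl+.08,-.026,-.001),k(-.027,.022,.044),k(-.027,-.022,.044),k(-.027,.022,0),k(-.027,-.022,0)]
# in wrist image left = +y? check
r=lambda p:np.concatenate([proj(w,m)-np.array(o[1]) for m,o in zip(model(p),obs)])
for sgn in (1,-1):
    if sgn==-1: obs=[obs[i] for i in (1,0,3,2,5,4,7,6)]
    s=least_squares(r,[.545,.323,0,-.04]); print(sgn,s.x.round(4),s.cost); print(s.fun.round(1).reshape(-1,2))
    if sgn==-1 or s.cost<200: best=s.x if s.cost<1e3 else best
X=best
p=cv2.imread("pics/w1.png"); R,t=pose(*X[:3])
im=cv2.resize(p[160:290,220:335],None,fx=6,fy=4.6,interpolation=cv2.INTER_CUBIC)
def dr(L,col):
    q=[proj(w,t+R@np.array(a)) for a in L]; q=np.array([((u-219.5)*6-.5,(v-159.5)*4.6-.5) for u,v in q]).astype(np.int32); cv2.polylines(im,[q],True,col,1)
for sy in (1,-1):
  for z in (0,.044): dr([(-.027+.004*np.cos(a),sy*.022+.004*np.sin(a),z) for a in np.linspace(0,6.28,30)],(0,0,255) if z else (0,255,255))
xl=X[3]; dr([(xl,.026,-.001),(xl,-.026,-.001),(xl+.08,-.026,-.001),(xl+.08,.026,-.001)],(0,255,0))
cv2.imwrite("pics/fit.png",im)
print(calibration("top")['cx'], proj(c,t),)
for a in [(-.027,.022,.044),(-.027,-.022,.044),(xl+.08,.026,0),(xl+.08,-.026,0)]:
    u,v=proj(c,t+R@np.array(a)); print("topcrop",((u-130+.5)*5.3-.5).round(),((v-150+.5)*5.3-.5).round())
E
```

```text
footL [0.4947 0.292  0.006 ]
footR [0.4946 0.3551 0.006 ]
1 [ 0.543   0.3229 -0.0375 -0.0377] 14574.503590092236
[[ 64.1  -0.8]
 [-62.4  -3.2]
 [ 59.9   3.9]
 [-63.5   1.8]
 [ 65.4   4.3]
 [-63.5   1.7]
 [ 50.9   4.3]
 [-50.5   2.3]]
-1 [ 0.5407  0.3233 -0.007  -0.0359] 31.064295118928428
[[ 1.1 -2.2]
 [-1.  -2.8]
 [ 1.5  2.8]
 [-1.   2.4]
 [-0.5 -0. ]
 [ 0.4 -0.4]
 [ 3.6  0.8]
 [-4.   0.3]]
275.81585599012334 [183.80903292 191.09951562]
topcrop 213.0 311.0
topcrop 329.0 310.0
topcrop 215.0 108.0
topcrop 349.0 107.0
```

View pics/fit.png

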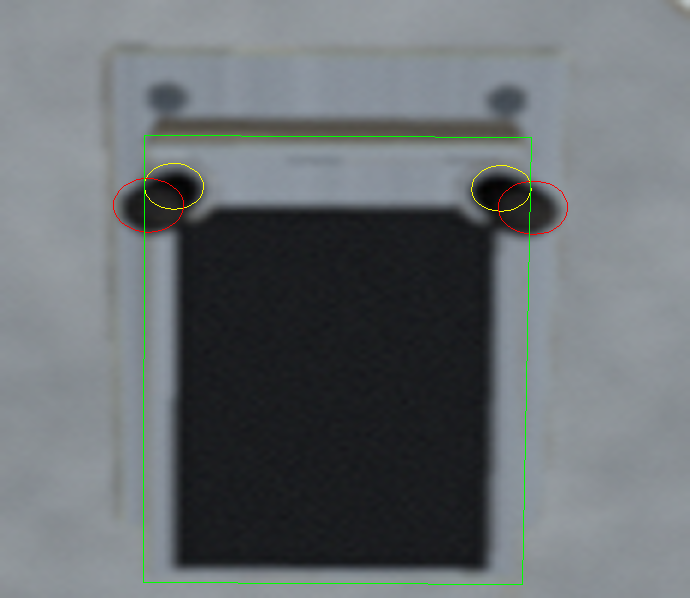

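```bash
python3 - <<'E'
from h import *
w=np.load("pics/w1c.npy",allow_pickle=True).item(); c=calibration("top"); d=np.load("pics/w1.npy")
f=lambda x,y:(85+(x+.5)/4-.5,75+(y+.5)/3-.5)
for z in (.015,.0):
  a=[plane(w,*f(*q),z) for q in [(246,130),(548,140),(385,24),(400,251)]]
  print("green",z,np.linalg.norm(a[0]-a[1]),np.linalg.norm(a[2]-a[3]),np.mean(a,0).round(4))
  b=[plane(w,*f(*q),z) for q in [(38,468),(312,470),(160,372),(190,571)]]
  print("tan",np.linalg.norm(b[0]-b[1]),np.linalg.norm(b[2]-b[3]),np.mean(b,0).round(4))
# white lid
z=.071; b=[plane(w,*q,z) for q in [(320,125),(421,125),(372,75),(372,175)]]; print("white",np.linalg.norm(b[0]-b[1]),np.linalg.norm(b[2]-b[3]),np.mean(b,0).round(4))
print("cam",ray(w,0,0)[0])
m=[];
for v in range(150,280,6):
  for u in list(range(225,236,3))+list(range(316,330,3)): m.append(deproj(w,u,v,d[v,u])[2])
print("table z med",np.median(m),np.std(m))
g=lambda x,y:(130+(x+.5)/5.3-.5,150+(y+.5)/5.3-.5)
a=[plane(c,*g(*q),.015) for q in [(411,441),(561,441),(486,365),(486,519)]];print("top green",np.linalg.norm(a[0]-a[1]),np.linalg.norm(a[2]-a[3]),np.mean(a,0).round(4))
a=[plane(c,*g(*q),.022) for q in [(83+795,177),(294+795,177),(189+795,70),(189+795,283)]];print("top holder",np.linalg.norm(a[0]-a[1]),np.linalg.norm(a[2]-a[3]),np.mean(a,0).round(4))
for q in [(300,240),(300,150),(300,450)]:
  u,v=[int(round(i)) for i in (220+q[0]/6,160+q[1]/4.6)]; print(q,deproj(w,u,v,np.median(d[v-1:v+2,u-3:u+4])).round(4))
E
```

```text
green 0.015 0.0590141445998038 0.05831347957517952 [0.4525 0.2511 0.015 ]
tan 0.0600364257352617 0.06263287168322082 [0.5471 0.1959 0.015 ]
green 0.0 0.062076125455947574 0.06133910604702247 [0.4542 0.2474 0.    ]
tan 0.0631514482018126 0.06588261215408354 [0.5537 0.1893 0.    ]
white 0.0642768911796465 0.06291163848036252 [0.4493 0.3834 0.071 ]
cam [0.42021226 0.32152459 0.30409788]
table z med -0.0009909184406602656 0.006862201175196285
top green 0.05903219757661912 0.06046246432025211 [0.4535 0.2486 0.015 ]
top holder 0.08286694303532609 0.08402669402655218 [0.5537 0.0512 0.022 ]
(300, 240) [0.5244 0.3187 0.0258]
(300, 150) [0.5095 0.3187 0.0215]
(300, 450) [0.5608 0.3188 0.036 ]
```

```bash
cat > mv.py <<'E'
from stand import *
X0,Y0,YAW=.541,.323,0.0
H=.0695
Q=[0,0,1,0]
from scipy.spatial.transform import Rotation as Ro
R,t0=pose(X0,Y0,YAW)
def qd():
    M=np.column_stack([-R[:,0],R[:,1],-R[:,2]]); q=Ro.from_matrix(M).as_quat(); return [q[3],q[0],q[1],q[2]]
def D(x,y,n): return t0+R@np.array([x,y,n])+R[:,2]*H
def st(m=""):
    s=env.get_state(); print(m,round(s['time'],2),s['tcp_pos'].round(4),s['force'].round(2),round(s['opening'],4)); return s
def pick(x,y):
    env.grip(.085,25)
    env.reach([x,y,.15],Q); env.movel([x,y,H+.02],.2); env.movel([x,y,H],.06)
    st("low"); env.grip(.04,25); st("gripped"); env.movel([x,y,.19],.2); st("up")
def pic(cam,n):
    w=calibration(cam); p,d=camera(cam); cv2.imwrite(f"pics/{n}.png",p); np.save(f"pics/{n}.npy",d); np.save(f"pics/{n}c.npy",w,allow_pickle=True)
E
python3 - <<'E'
from mv import *
pick(.4533,.2493); pic("wrist","w2"); st()
E
```

```text
low 3.8 [0.4532 0.2492 0.0693] [ 0.29 -0.67 -0.45] 0.0851
gripped 4.17 [0.4535 0.2494 0.07  ] [-0.43 -0.58  5.65] 0.0584
up 4.92 [0.4527 0.249  0.1892] [ 0.12  0.38 -0.79] 0.0586
 4.97 [0.4525 0.2489 0.1887] [ 0.56 -0.18  0.05] 0.0579
```

View pics/w2.png

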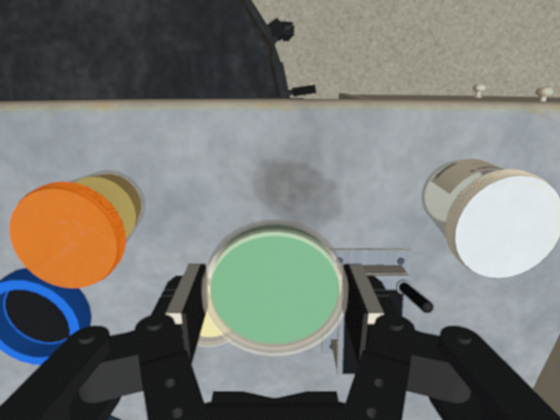

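The green plate is held centred between the pads, at (275,290). The fingertips brushed the table with 5.6 N, so I'll grip 1.5 mm higher next time. Now I'll place it.

```bash
cat >> mv.py <<'E'
def place(k,H,x0=.004,press=3,sf=3):
    n=.015*k
    DD=lambda x,y,m: t0+R@np.array([x,y,m])+R[:,2]*H
    env.reach(DD(x0,0,n+.05),qd()); st("hover")
    env.movel(DD(x0,0,n+.008),.15); env.dwell(.1)
    hit=env.movel(DD(x0,0,n-.004),.02,stop_force=press); s=st(f"down hit={hit}")
    loc=R.T@(s['tcp_pos']-t0); print("deck coords",(loc-[0,0,H]).round(4))
    return loc
E
python3 - <<'E'
from mv import *
w=np.load("pics/w2c.npy",allow_pickle=True).item(); z=.189-.0695+.015
b=[plane(w,*q,z) for q in [(203,288),(346,288),(275,220),(275,356)]]; print(np.linalg.norm(b[0]-b[1]),np.linalg.norm(b[2]-b[3]),np.mean(b,0).round(4))
place(0,.070)
pic("wrist","w3"); pic("scene","s3")
E
```

```text
0.05598341480428298 0.061889274291295905 [0.4485 0.2494 0.1345]
hover 5.49 [0.5127 0.3228 0.147 ] [ 1.04 -1.03  0.04] 0.0581
down hit=True 6.49 [0.527  0.3233 0.1003] [-2.1   0.19  3.39] 0.0583
deck coords [ 0.0041  0.0003 -0.0004]
```

View pics/w3.png

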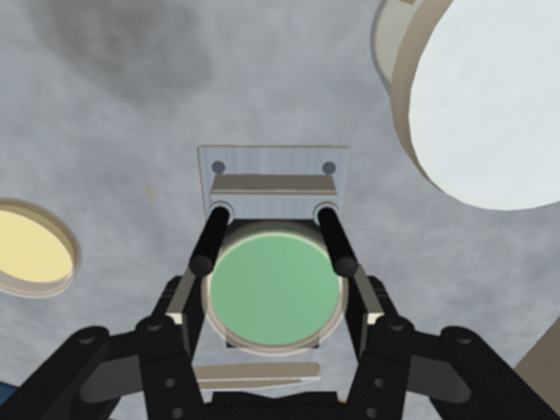

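View pics/s3.png

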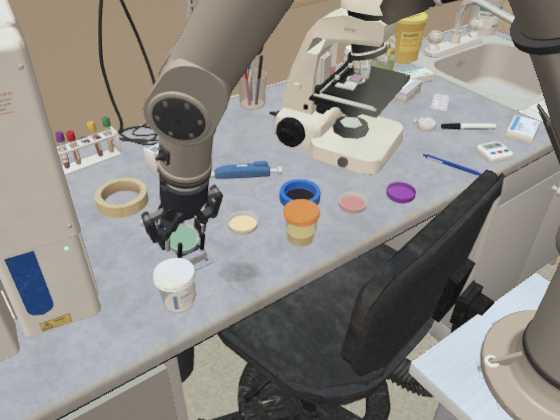

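The plate is on the deck (contact at n = -0.4 mm) and centred between the posts (212 and 342, plate at 275). Next I'll slide it down to the posts.

```bash
cat >> mv.py <<'E'
def slide(k,H,loc,sf=3,dist=.010):
    g=loc+np.array([-dist,0,0.0]); 
    hit=env.movel(t0+R@g,.02,stop_force=sf); s=st(f"slide hit={hit}")
    l=R.T@(s['tcp_pos']-t0); print("deck coords",(l-[0,0,H]).round(4)); return l
def release(loc):
    env.grip(.085); st("open")
    env.movel(t0+R@(loc+np.array([0,0,.08])),.2)
E
python3 - <<'E'
from mv import *
s=env.get_state(); loc=R.T@(s['tcp_pos']-t0)
loc=slide(0,.070,loc); pic("wrist","w4")
E
```

```text
slide hit=True 6.93 [0.5228 0.3231 0.0992] [-0.47 -0.51  3.2 ] 0.0586
deck coords [-0.0002  0.0001 -0.0003]
```

View pics/w4.png

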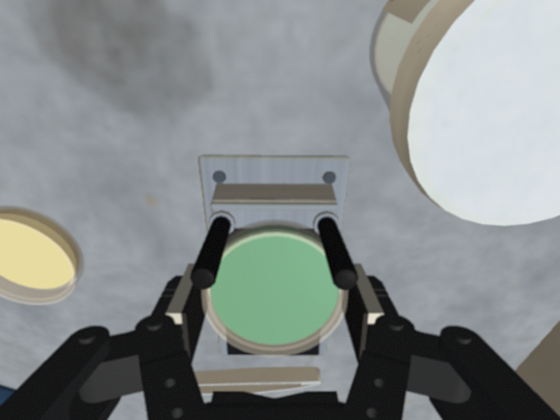

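```bash
python3 - <<'E'
from mv import *
s=env.get_state(); loc=R.T@(s['tcp_pos']-t0)
loc=slide(0,.070,loc,sf=6,dist=.005)
release(loc); st(); pic("wrist","w5")
p=cv2.imread("pics/w5.png"); cv2.imwrite("pics/w5b.png",cv2.resize(p[120:320,170:380],None,fx=3,fy=3,interpolation=cv2.INTER_CUBIC))
E
```

```text
slide hit=True 7.19 [0.5226 0.3229 0.0992] [ 0.75 -0.55  2.34] 0.0583
deck coords [-0.0004 -0.0001 -0.0004]
open 7.58 [0.5226 0.323  0.0991] [-0.53 -0.22  0.59] 0.0847
 8.13 [0.5017 0.3229 0.1762] [ 0.45  0.62 -0.18] 0.085
```

View pics/w5b.png

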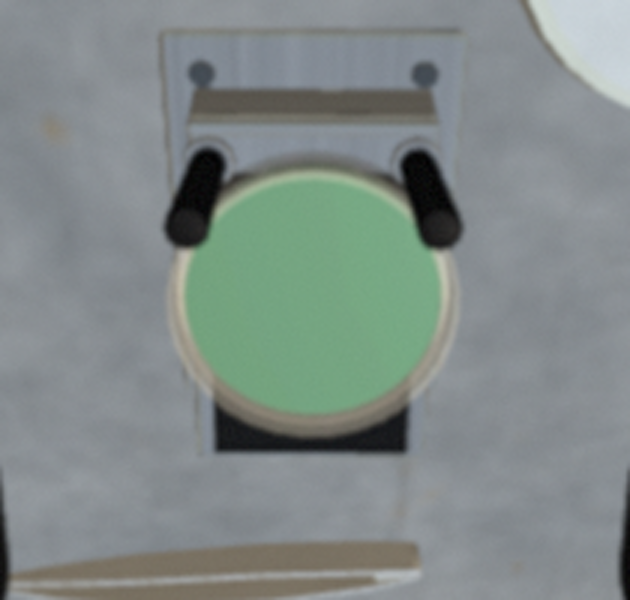

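The green plate rests against both posts: the 6 N push moved it only 0.2 mm, and the picture shows the rim touching both. Next is the tan plate.

```bash
sed -i 's/^H=.0695/H=.0715/' mv.py; python3 - <<'E'
from mv import *
pick(.550,.1915); pic("wrist","w6")
loc=place(1,H); loc=slide(1,H,loc,sf=6,dist=.012); pic("wrist","w7")
a=cv2.imread("pics/w6.png");b=cv2.imread("pics/w7.png"); cv2.imwrite("pics/w67.png",cv2.resize(np.hstack([a,b]),(800,300)))
E
```

```text
low 9.96 [0.5499 0.1913 0.0713] [-0.39 -0.19 -0.7 ] 0.0848
gripped 10.32 [0.5502 0.1915 0.0721] [-0.8  -0.76  6.47] 0.0583
up 11.07 [0.5493 0.1913 0.189 ] [ 0.12  1.23 -1.82] 0.0578
hover 11.72 [0.5081 0.3235 0.1633] [-0.03 -0.66 -0.48] 0.058
down hit=True 12.72 [0.5227 0.3235 0.1164] [-0.54  0.61  3.23] 0.0583
deck coords [0.0041 0.0005 0.0147]
slide hit=True 13.1 [0.5182 0.3232 0.1153] [ 0.95 -0.66  2.54] 0.0578
deck coords [-0.0005  0.0002  0.0149]
```

View pics/w67.png

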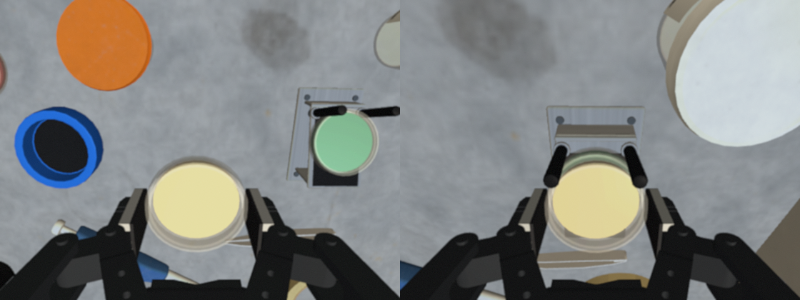

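```bash
python3 - <<'E'
from mv import *
s=env.get_state(); loc=R.T@(s['tcp_pos']-t0)
release(loc); pic("wrist","w8")
p=cv2.imread("pics/w8.png"); cv2.imwrite("pics/w8b.png",cv2.resize(p[120:320,170:380],None,fx=3,fy=3,interpolation=cv2.INTER_CUBIC))
E
```

```text
open 13.54 [0.5182 0.3234 0.1151] [-1.2  -0.34 -0.29] 0.085
```

View pics/w8b.png

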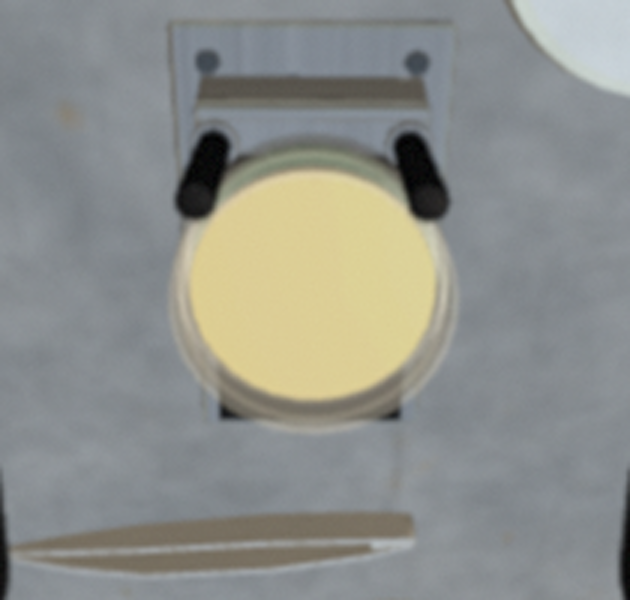

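Tan is squarely on green, touching both posts. Next is the red plate at top-view (350,220), not the purple one at (401,235). I'll go over it with a high via point to clear the orange cup.

```bash
python3 - <<'E'
from mv import *
env.reach([.47,.14,.24],Q); 
env.reach([.465,-.0205,.20],Q); st(); pic("wrist","w9")
s=env.get_state(); print(s['qpos'].round(3))
E
```

```text
15.63 [ 0.4654 -0.0189  0.1996] [-0.19  1.06 -0.3 ] 0.0852
[-0.212  0.277  0.136  2.147 -0.057  0.72   1.537]
```

View pics/w9.png

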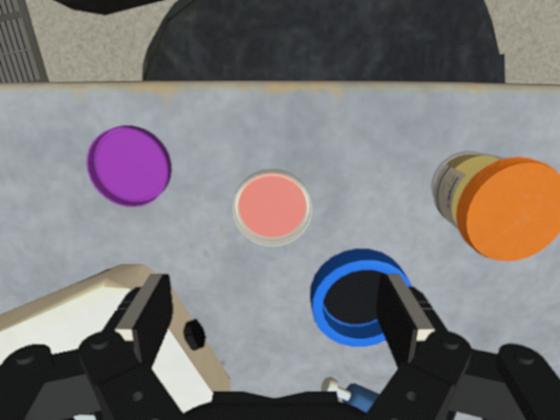

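The red plate is at (272,208), purple is clear of it at (129,166), and the microscope corner is at (140,268).

```bash
python3 - <<'E'
from mv import *
w=np.load("pics/w9c.npy",allow_pickle=True).item()
b=[plane(w,*q,.012) for q in [(233,207),(312,207),(273,169),(273,247)]]; print(np.mean(b,0).round(4),np.linalg.norm(b[0]-b[1]),np.linalg.norm(b[2]-b[3]))
d=np.load("pics/w9.npy")
for u,v in [(140,275),(170,275),(195,310),(210,360)]: print(deproj(w,u,v,d[v,u]).round(3))
pick(.4755,-.0205); pic("wrist","w10")
env.reach([.47,.14,.24],Q)
E
```

```text
[ 0.4752 -0.0196  0.012 ] 0.05897623954884308 0.062079654167885474
[ 0.527 -0.122  0.021]
[ 0.54  -0.106 -0.002]
[ 0.575 -0.088 -0.001]
[ 0.614 -0.074  0.016]
low 17.14 [ 0.4753 -0.0205  0.0712] [0.55 0.7  0.17] 0.0849
gripped 17.52 [ 0.4756 -0.0205  0.072 ] [-1.23  0.42  5.11] 0.0582
up 18.27 [ 0.475  -0.0204  0.1893] [-0.66 -0.25 -0.36] 0.0581
```

View pics/w10.png

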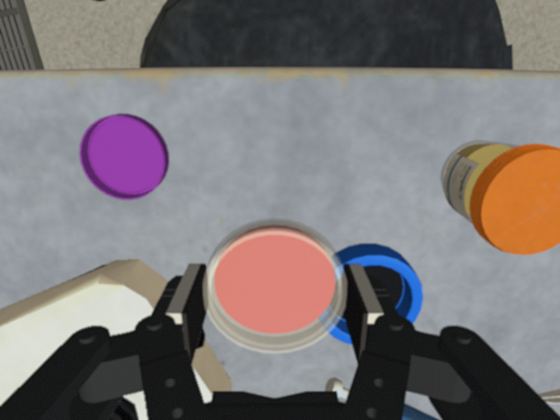

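The red plate is held level and centred at (275,285). I'll place it on top.

```bash
python3 - <<'E'
from mv import *
loc=place(2,H); loc=slide(2,H,loc,sf=6,dist=.012); pic("wrist","w11")
release(loc); pic("wrist","w12"); pic("scene","s12"); st()
p=cv2.imread("pics/w12.png"); a=cv2.resize(p[120:320,170:380],None,fx=2.4,fy=2.4,interpolation=cv2.INTER_CUBIC)
cv2.imwrite("pics/w12b.png",a)
E
```

```text
hover 19.83 [0.5063 0.3204 0.1789] [-0.16 -0.58 -0.  ] 0.0582
down hit=True 20.84 [0.5188 0.3232 0.1306] [-2.09 -0.33  5.45] 0.0582
deck coords [0.0041 0.0002 0.0295]
slide hit=True 21.23 [0.5142 0.3232 0.1295] [0.74 0.04 3.05] 0.0582
deck coords [-0.0006  0.0002  0.0296]
open 21.67 [0.5142 0.3231 0.1293] [-0.73  0.36  0.57] 0.0848
 22.32 [0.4932 0.3225 0.2054] [ 0.01 -1.09 -0.22] 0.0852
```

View pics/w12b.png

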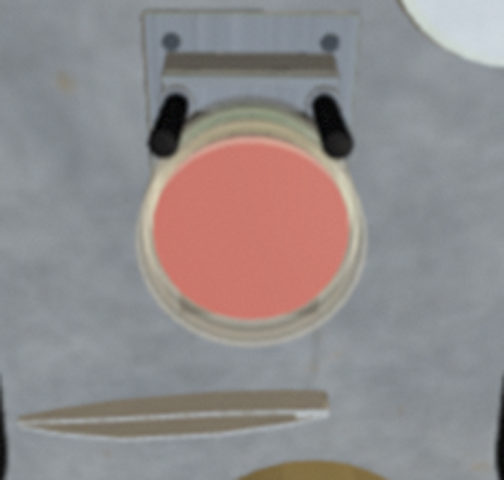

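The stack is square in the order green, tan, red against the posts, and the layer heights step 0, 14.9 and 29.8 mm. Now the orange cup, gripped on its lid.

```bash
python3 - <<'E'
from mv import *
x,y=.4583,.1256; z=.108
env.reach([x,y,.20],Q); w=calibration("wrist"); pic("wrist","w13")
env.movel([x,y,z],.1); st("low"); env.grip(.05,30); st("grip"); env.movel([x,y,z+.09],.15); st("up"); pic("wrist","w14")
a=cv2.imread("pics/w13.png");b=cv2.imread("pics/w14.png"); cv2.imwrite("pics/w1314.png",cv2.resize(np.hstack([a,b]),(800,300)))
E
```

```text
low 24.27 [0.4587 0.1258 0.1085] [ 0.06 -0.24  0.94] 0.0851
grip 24.61 [0.4589 0.1257 0.1089] [-0.81 -1.21  5.21] 0.0623
up 25.36 [0.4578 0.1254 0.1975] [-0.31 -0.65 -1.78] 0.0624
```

View pics/w1314.png

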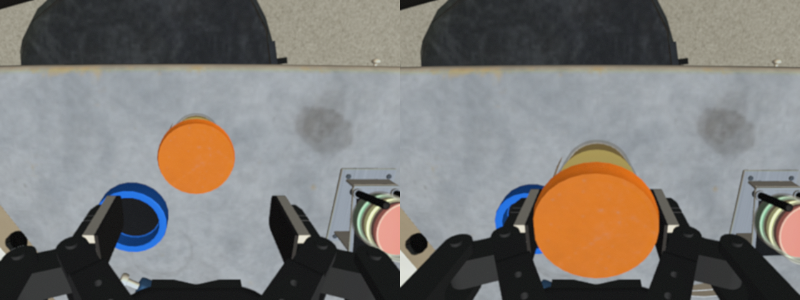

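```bash
python3 - <<'E'
from mv import *
w=np.load("pics/w14c.npy",allow_pickle=True).item()
p=cv2.imread("pics/w14.png"); h=cv2.cvtColor(p,cv2.COLOR_BGR2HSV); m=cv2.inRange(h,(5,150,170),(18,255,255))
ys,xs=np.nonzero(m); print(xs.min(),xs.max(),ys.min(),ys.max())
q=[(xs.min(),315),(xs.max(),315),(275,ys.min()),(275,ys.max())]
b=[plane(w,*a,.160) for a in q]; print(np.mean(b,0).round(4),np.linalg.norm(b[0]-b[1]),np.linalg.norm(b[2]-b[3])); 
cv2.imwrite("pics/w14m.png",p[200:420,150:400])
x,y=.5536,.0512
env.reach([x,y,.20],Q); env.movel([x,y,.14],.12); st("pre"); pic("wrist","w15"); pic("scene","s15")
p=cv2.imread("pics/s15.png"); cv2.imwrite("pics/s15b.png",cv2.resize(p[120:270,210:410],None,fx=4,fy=4,interpolation=cv2.INTER_CUBIC))
E
```

```text
187 361 226 388
[0.4523 0.1257 0.16  ] 0.06048233013190574 0.06651718402922727
pre 26.61 [0.5536 0.0517 0.1403] [-0.    0.35  0.19] 0.062
```

View pics/s15b.png

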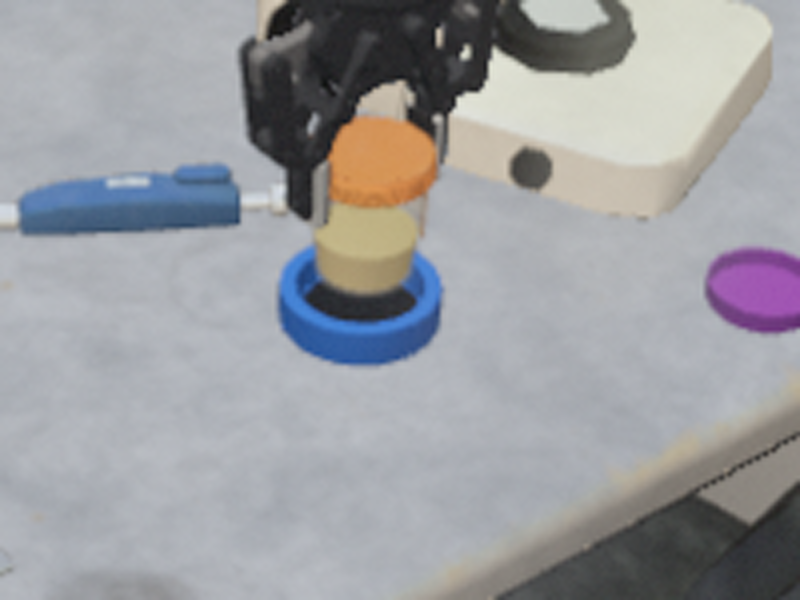

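View pics/w15.png

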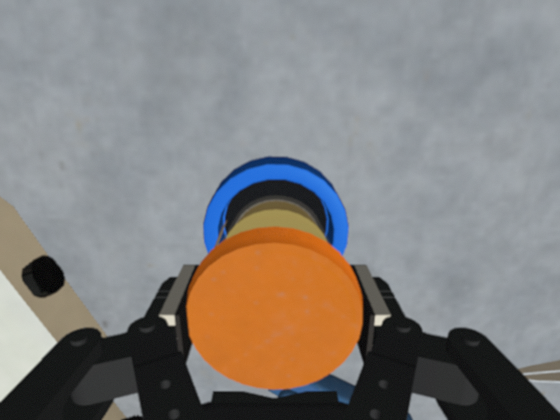

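The cup hangs upright above the well, centred in both views. I'll lower it with force sensing.

```bash
python3 - <<'E'
from mv import *
x,y=.5536,.0512
hit=env.movel([x,y,.106],.03,stop_force=4); s=st(f"down {hit}")
pic("scene","s16"); pic("wrist","w16")
p=cv2.imread("pics/s16.png"); cv2.imwrite("pics/s16b.png",cv2.resize(p[120:270,210:410],None,fx=4,fy=4,interpolation=cv2.INTER_CUBIC))
E
```

```text
down True 27.53 [0.5535 0.0513 0.1139] [-0.55  0.06  5.14] 0.0621
```

View pics/s16b.png

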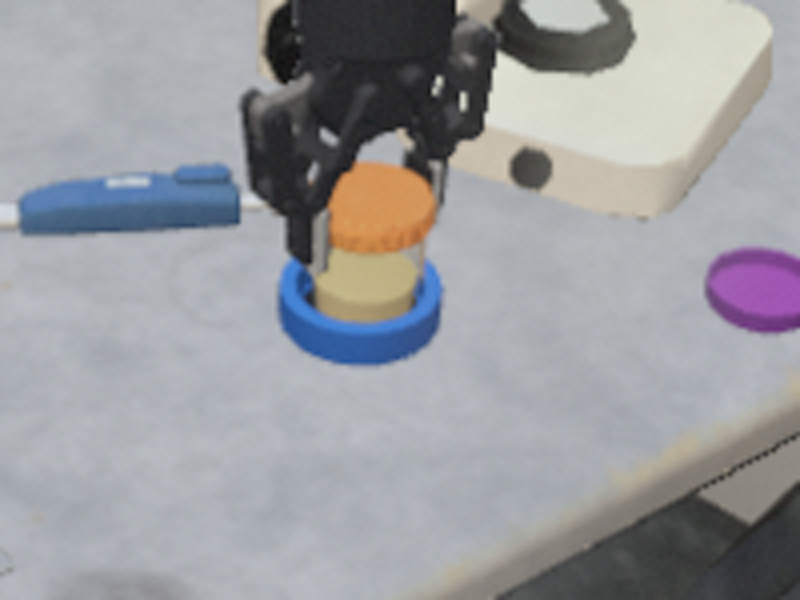

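Contact came at 0.1139 m against 0.1139 expected (grip height plus 5 mm), so the cup is on the floor of the well. I'll release, back off and do a final check.

```bash
python3 - <<'E'
from mv import *
env.grip(.085); env.movel([.5536,.0512,.22],.15); st("up")
env.reach([.42,.10,.30],Q); env.dwell(.3)
pic("scene","s17"); pic("top","t17"); st()
p=cv2.imread("pics/s17.png"); cv2.imwrite("pics/s17b.png",cv2.resize(p[160:320,140:420],None,fx=2.85,fy=2.85*1.2,interpolation=cv2.INTER_CUBIC))
E
```

```text
up 28.85 [0.553  0.0512 0.2192] [0.41 0.27 0.35] 0.0851
 29.94 [0.4203 0.0998 0.2995] [-0.23 -0.43 -0.44] 0.0848
```

View pics/s17b.png

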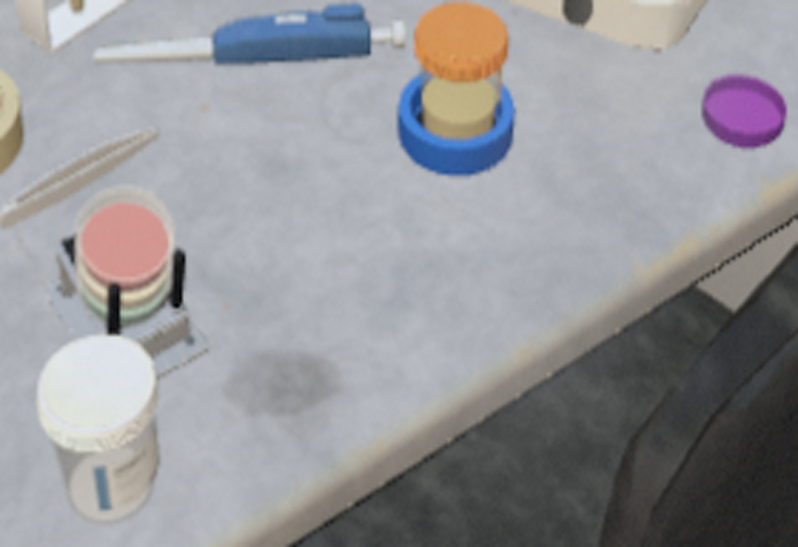

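View pics/t17.png

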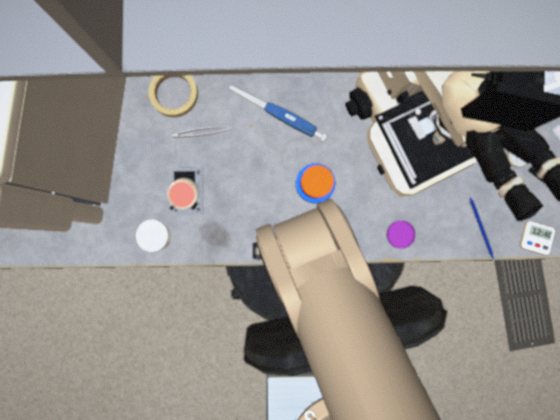

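```bash
python3 - <<'E'
from mv import *
c=calibration("top"); p=cv2.imread("pics/t17.png")
print(proj(c,t0+R@np.array([-.001,0,.045])).round(1), plane(c,317,182,.076).round(4))
cv2.imwrite("pics/t17b.png",cv2.resize(p[160:220,155:345],None,fx=4.2,fy=4.2,interpolation=cv2.INTER_CUBIC))
h=cv2.cvtColor(p,cv2.COLOR_BGR2HSV)
m=cv2.inRange(h,(0,80,120),(9,255,255)); m[:, :160]=0; m[:,205:]=0; m[:165]=0; m[215:]=0
ys,xs=np.nonzero(m); print("red",xs.mean(),ys.mean(),len(xs))
E
```

```text
[180.2 195.3] [0.5496 0.0517 0.076 ]
red 181.4813278008299 194.00414937759336 482
```

View pics/t17b.png

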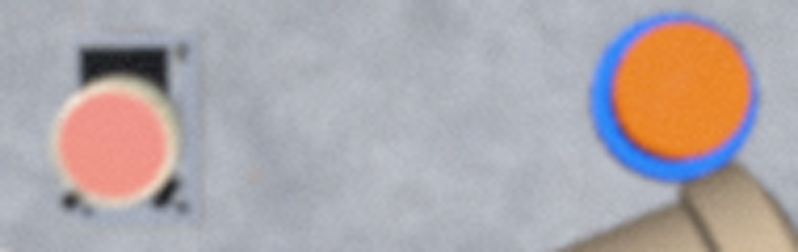

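The final views agree. The red plate is centred at (181.5,194) against (180.2,195.3) predicted for its lid, which is about 2–3 mm and near the calibration limit. Both posts show at its low edge. I'm handing it in.

```bash
python3 -c "
from cell import job; job.job_done()"
```

```text
the job is handed in; nothing more can be done
```

The bench is ready and the job is handed in, at about 30 s on the robot's clock. The three plates are on the stand in the order asked: green at the bottom, tan in the middle, red on top. The orange-lidded cup is in the blue holder.

- **Plates:** Each plate was pressed onto the deck or the plate below, then slid down until it met the posts. They touched down at -0.4, 14.7 and 29.5 mm square to the deck, against 0, 15 and 30 mm expected. All three stopped within 0.2 mm of each other along the slope. The last pictures show the stack square, lids up, against both posts.
- **Cup:** It touched down 5.0 mm above its height on the worktop, which is the level of the well's floor. It looks upright in the last pictures.
- **White cup and purple plate:** I did not touch either, and both stand where they were.

**Checks that disagreed:**
- The wrist camera put the held plate and cup 4–5 mm nearer the robot than the force contacts did. I put this down to seeing the rims at an angle and went by the contacts.
- The final top view of the red plate is about 2–3 mm off its predicted spot, near the limit of the calibration.
- Each grip pushed up on the tool with about 5–6 N, well under the limits.

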